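# Seat the anvil insert, index it three clicks under the setter guide and hold

## Task

On the revolving rivet anvil one dished insert stands proud of its socket: press it down until it is fully home. Then grip the black bar knob on top across its flat sides, turn the dial anticlockwise (seen from above) by exactly three clicks, not running past the third stop, which brings that insert under the setter guide, and finish with the knob still gripped, holding the dial there for the setter to be struck. Leave everything else on the bench where it lies.

Things in the scene. Friction and masses are not known exactly. Their poses are not given: they have to be found in the camera images.
- jig: Revolving rivet anvil fixed to the bench. Grey base plate 330 x 260 mm, its top 22 mm above the bench, with a scalloped aluminium dial on it. Origin on the bench under the dial's upright axis; x along the 330 mm side, y along the 260 mm side, z up. Setter guide at bearing +36 degrees (from x towards y), its post 130 mm from the axis. A spring roller on the rim makes the clicks.
- guide (a point): Setter guide: a bored steel sleeve 26 mm across, 62 to 88 mm above the bench, on a short arm from a post outside the rim. This point is the centre of its lower mouth, 82 mm from the dial's axis. It does not move.
- insert_top (a point): Middle of the proud insert's top, level with its rim; 82 mm from the dial's axis, at the start three stations (72 degrees) clockwise from the guide. Steel button: head 24 mm across, 14 mm high, top dished 4 mm deep. It slides only up and down and turns with the dial. Home, its top is 54 mm above the bench; at the start 6 to 11 mm higher.
- insert (a joint): How far the insert stands proud, in m: 0 is home (head resting on the dial, level with the other inserts), more is higher. It is a push fit: it moves under some 5 N and stays where it is left. Push on its middle with closed fingertips, 8 to 20 N, until it stops. The sockets beside it are empty.
- dial_top (a point): Middle of the dial's upper face, 40 mm above the bench. The dial is about 210 mm across, with 15 sockets 82 mm from the axis, 24 degrees apart. Eight hold steel inserts already home (tops 54 mm above the bench), six are empty, and one holds the insert that stands proud.
- dial (a joint): Turn of the dial in rad, positive anticlockwise from above; 0 at the start, in a stop. A stop (click) every 0.419 rad (24 degrees); the third anticlockwise is at 1.257. Leaving a stop takes about 0.25 N m, fading to nothing half-way (0.21 rad), after which the roller pulls the dial on into the next stop. It stays in a stop when let go.
- knob: Bar knob turning with the dial: an upright bar 90 mm long, 16 mm thick between its black flat sides, from 85 to 115 mm above the bench. Origin on the dial's axis at its underside; x along the length, y across the thickness. At the start it lies square to the line from the axis to the proud insert. Gripped from above across the 16 mm; fingertips above 88 mm clear the guide.
- knob_grip (a point): Middle of the bar knob, on the dial's axis, 100 mm above the bench.
- scale_a: Black flat grip scale on the +y side of the bar knob: 90 x 5 x 30 mm, fixed to it. Origin under its middle.
- scale_b: Black flat grip scale on the -y side of the bar knob, like the other.
- spare: Loose spare insert standing upside down (stem up, 27 mm high, 24 mm across) on a corner of the base plate. Leave alone. Origin at its underside.
- clasp: Loose brass turn-lock clasp, 36 x 44 x 14 mm, on the far diagonal corner of the base plate. Leave alone. Origin at its underside.
- mallet: White-headed mallet lying on the bench, handle 200 mm along its -x, head 85 x 48 mm. Leave alone.
- setter: Steel rivet setter, a bar 138 x 12 x 12 mm lying on the bench. Leave alone.
- awl: Awl with a wooden handle, 150 mm long, lying on the bench. Leave alone.
- paintpot: Closed pot of edge paint, 56 mm across and 65 mm high. Leave alone.
- tin: Open aluminium tin of brass rivets, 110 x 80 x 28 mm. Leave alone.

How it is judged:
On the way, in this order (a step that is already met when the one before it is completed fails the run):
1. the proud insert is pressed fully home, the dial still in its first position (value of joint insert below 0.0015 m and value of joint dial between -0.2 and 0.2 rad), for 0.2 s.
2. the dial is at its third stop, with the knob gripped (value of joint dial between 1.13664 and 1.37664 rad and contact force between the fingers and scale_a above 3 N and contact force between the fingers and scale_b above 3 N), for 0.2 s.
At the end, for the whole second after the job is handed in: The insert is home (less than 1.5 mm proud) and under the guide (within 12 mm), the dial rests at its third stop anticlockwise (within 0.12 rad of 1.257 rad), and the fingers are gripping the bar knob, pressing on both of its flat sides with more than 3 N each (all of step 2 and value of joint insert below 0.0015 m and velocity of joint dial between -0.1 and 0.1 rad/s and horizontal distance between insert_top and guide below 0.012 m); the arm keeps its last pose, push and grip.
It fails at once if the dial is turned past the third stop (value of joint dial above 1.49664 rad).
It fails at once if the dial is turned the wrong way by a click (value of joint dial below -0.3 rad).
It fails at once if a loose thing on the bench is moved by more than 20 mm (distance of any of spare, clasp, mallet, setter, awl, paintpot, tin from where it was at the start of the episode above 0.02 m).
It also fails if it takes over 58 s, if anything falls off the work surface, if the arm or the gripper's body presses on something with over 40 N, if the wrist force passes 120 N, or if a joint passes its speed limit or range.

## Robot

A 6-joint arm with a two-finger parallel gripper is mounted at the origin on the work surface. World frame = base frame: x ahead of the robot, y to its left, z up, the work surface at z = 0. Lengths are in m, angles in rad, forces in N, time in s.
With the tool pointing down it reaches from about 0.325 to 0.9 m from the base axis. Payload 3.5 kg.
Tool frame: the origin (TCP) lies at the very end of the fingers, on their centre line; the grasp point (between the pads) lies 19 mm behind it (arm.tcp_to_grasp is the distance from the TCP to the grasp point, in m); z points along the fingers, y is the line along which they close (so a half turn about z gives the same grasp; the last joint's range is limited). The gripper opens to 85 mm and grips with 20 to 120 N. Pads are 22 mm wide; open, the fingers measure 114 mm over their backs; the gripper's body (76 mm by 85 mm) begins 54 mm behind the grasp point. The pads swing forward as they close: fully open they stand 13 mm farther back than shut.
Start: joints at [1.021, 0.276, -0.026, 1.268, 0, 1.467], TCP at [0.27, 0.564, 0.231] pointing down, gripper open.
Joint ranges: [-3.12, 3.12], [-0.85, 1.88], [-1.08, 1.24], [-1.95, 2.15], [-1.57, 1.53], [-3.14, 3.14]. Speed limits (rad/s): [2.57, 2.57, 3.14, 3.14, 3.14, 3.14].

## Interface

Orientations are given as a unit quaternion [w, x, y, z].
In Python, from rig import arm gives the robot as it stands. Calls block until the motion is done:
- arm.move_to(position, orientation): joint-space move of the TCP to a pose.
- arm.movel(position, ori=None, max_speed=0.15): straight line of the TCP; ori=None keeps the orientation; max_speed is the mean speed in m/s.
- arm.move_joints(angles): joint-space move.
- arm.gripper_to(opening, strength=None): finger opening in m; strength is the grip in N (None keeps the last); returns when the fingers have stopped.
- arm.pause(seconds).
- arm.inverse_kinematics(position, orientation): joint angles nearest the present ones, or None.
- arm.snapshot(name): name is "scene" or "side" or "wrist"; returns the picture (420x560x3 uint8, red, green, blue); there is no depth.
- arm.camera_info(name): a dict with "intrinsics" (3x3 intrinsics, pixels), "k1" (the pictures are not rectified: a ray, as slopes to the right and down, at radius r is drawn at 1 + k1 r^2 times it, then the intrinsics apply), "xyz" and "rotation" of the camera in the world; the wrist camera has in their place "hand_eye" (4x4, takes a point from camera to tool coordinates, whose origin is the TCP and whose axes are the flange's). Camera axes: x right, y up, looking along -z (the intrinsics and any distortion apply to the point x, -y, -z); pixel columns grow to the right and rows downward; lengths in m; the calibration is good to about 2 mm. A picture is of the moment at which its call begins: read the wrist's pose just before it. camera_info takes no time and is no camera call.
A pose or a line that the arm cannot do raises arm.MotionError and nothing moves.
- arm.close_job(): hands the job in; it is judged then, once.
Readings, each from a call of its own:
- arm.read_time(): time.
- arm.read_joint_pos(): joint angles.
- arm.read_dq(): joint speeds.
- arm.read_tau(): joint torques, N m.
- arm.read_eef_pos(): TCP position.
- arm.read_tcp_rot(): TCP orientation.
- arm.read_wrist_force(): force on the tool from outside, world axes, zero at the start.
- arm.read_moment(): the same for the moment, N m.
- arm.read_grip_width(): finger opening in m.
- arm.read_grip_force(): force on a finger pad.
Only numpy, scipy, OpenCV 4.12 (cv2) and the standard library are available. Lean on these libraries where they do the work, as an engineer would, in place of code of your own. Each camera call takes 0.05 s, during which the arm holds its last target. There are 200 camera calls.

## Working session

There is one attempt and no reset: what is moved stays moved. The work goes in short steps, each a Python script; the robot and the scene stay as the last script left them, time stands still between calls to the robot, and variables do not carry over. Pictures are saved under pics/ and viewed, at most 10 in all, crops included, and the job is handed in when it is done.

```bash
ls; mkdir -p pics
python3 - <<'E'
from rig import arm
import cv2
for n in("scene","side"):
    cv2.imwrite(f"pics/{n}0.png",arm.snapshot(n)[:,:,::-1])
    print(n,arm.camera_info(n))
print(arm.camera_info("wrist"),arm.read_tcp_rot(),arm.read_eef_pos(),arm.read_time())
E
```

```text
pics
rig.py
scene {'intrinsics': array([[502.16792861,   0.        , 279.29805747],
       [  0.        , 502.16792861, 209.43268054],
       [  0.        ,   0.        ,   1.        ]]), 'k1': 0.02986142789142376, 'xyz': array([ 1.47192669, -0.09553136,  0.99642909]), 'rotation': array([0.68893925, 0.28413189, 0.25650109, 0.61549896])}
side {'intrinsics': array([[480.22798925,   0.        , 276.40966047],
       [  0.        , 480.22798925, 202.3661553 ],
       [  0.        ,   0.        ,   1.        ]]), 'k1': -0.03185172745777844, 'xyz': array([0.52118861, 0.90452325, 0.99477469]), 'rotation': array([-0.03864482, -0.00957801,  0.38496895,  0.92207036])}
{'intrinsics': array([[371.06839062,   0.        , 282.31195585],
       [  0.        , 371.06839062, 211.11326023],
       [  0.        ,   0.        ,   1.        ]]), 'k1': -0.0876471566475161, 'hand_eye': array([[-1.02106190e-04,  9.58921231e-01,  2.83672456e-01,
         7.30589930e-02],
       [ 9.99999963e-01,  1.69401923e-04, -2.12699234e-04,
        -6.70039792e-04],
       [-2.52016471e-04,  2.83672424e-01, -9.58921213e-01,
        -1.42266938e-01],
       [ 0.00000000e+00,  0.00000000e+00,  0.00000000e+00,
         1.00000000e+00]])} [-3.19685374e-04  2.21536582e-01  9.75151521e-01 -9.75462182e-04] [0.26966225 0.56304408 0.23024629] 0.1
```

View pics/scene0.png

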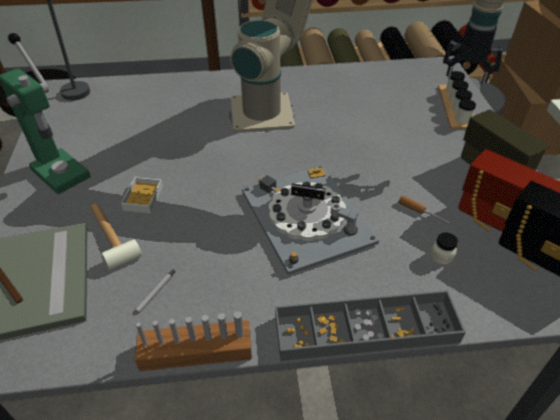

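View pics/side0.png

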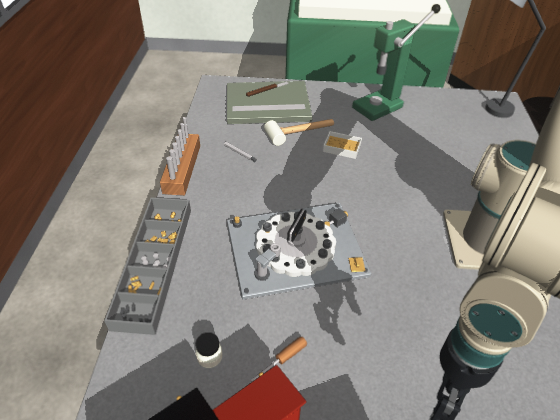

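The scene view shows the jig: dial centre near (308,210), knob bar near (308,192), guide near (350,225). In the side view the dial is near (295,243), knob near (298,222), guide near (268,258). Next I'll write helpers, triangulate the knob and take closer views.

```bash
cat > h.py <<'E'
from rig import arm
import numpy as np, cv2
from scipy.spatial.transform import Rotation as R
def rot(q): return R.from_quat([q[1],q[2],q[3],q[0]]).as_matrix()
def quat(M): q=R.from_matrix(M).as_quat(); return [q[3],*q[:3]]
def down(a):  # tool z down, tool x at world yaw a
    return quat(np.array([[np.cos(a),np.sin(a),0],[np.sin(a),-np.cos(a),0],[0,0,-1.]]))
def campose(n,tcp=None,q=None):
    i=arm.camera_info(n)
    if n=="wrist":
        H=i["hand_eye"]; M=rot(q); C,c=M@H[:3,:3],M@H[:3,3]+tcp
    else: C,c=rot(i["rotation"]),i["xyz"]
    return i["intrinsics"],i["k1"],C,np.array(c)
def ray(cam,uv):
    K,k,C,c=cam
    d=cv2.undistortPoints(np.array([[uv]],float),K,np.array([k,0,0,0]))[0,0]
    v=C@np.array([d[0],-d[1],-1]); return c,v/np.linalg.norm(v)
def proj(cam,P):
    K,k,C,c=cam
    p=(np.atleast_2d(P)-c)@C*[1,-1,-1]
    return cv2.projectPoints(p,np.zeros(3),np.zeros(3),K,np.array([k,0,0,0]))[0][:,0]
def tri(rays):
    A=sum(np.eye(3)-np.outer(v,v) for c,v in rays); b=sum((np.eye(3)-np.outer(v,v))@c for c,v in rays)
    P=np.linalg.solve(A,b); return P,max(np.linalg.norm(np.cross(P-c,v)) for c,v in rays)
def onz(cam,uv,z): c,v=ray(cam,uv); return c+v*(z-c[2])/v[2]
E
python3 - <<'E'
from h import *
s,d=campose("scene"),campose("side")
print(tri([ray(s,(308,190)),ray(d,(298,222))]))
print(onz(s,(308,210),.04),onz(d,(295,243),.04))
a=cv2.imread("pics/scene0.png")[150:280,225:395]; b=cv2.imread("pics/side0.png")[195:305,215:385]
cv2.imwrite("pics/c1.png",cv2.resize(a,None,fx=4.6,fy=4.6,interpolation=cv2.INTER_CUBIC))
cv2.imwrite("pics/c2.png",cv2.resize(b,None,fx=4.6,fy=4.6,interpolation=cv2.INTER_CUBIC))
E
```

```text
(array([0.52309218, 0.08009625, 0.10906706]), np.float64(0.0031323642424828783))
[0.53156003 0.08340942 0.04      ] [0.52545549 0.08756868 0.04      ]
```

View pics/c2.png

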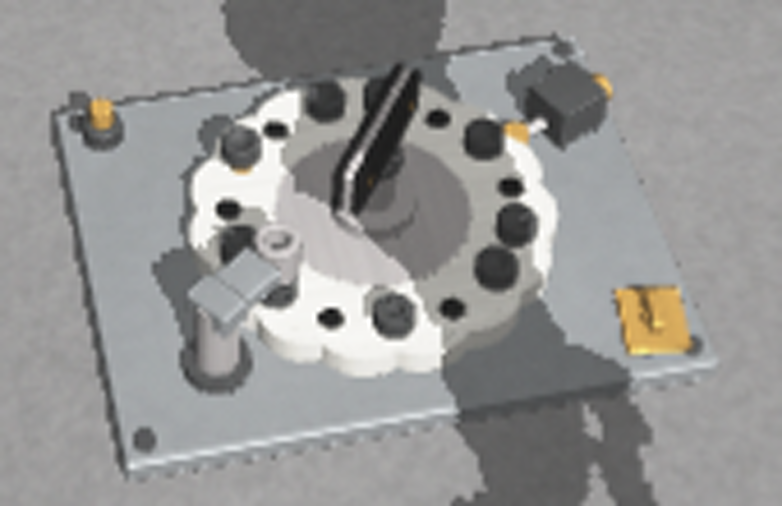

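The crop shows the knob bar from (345,200) to (405,75), the guide sleeve at (280,245), and a taller insert at (240,145) with brass at its foot. That is 72° clockwise of the guide and square to the bar, with empty sockets on both sides, so it is the proud one. The wrist camera can measure it properly.

Run:
```python
from h import *
for a in range(-180,180,30):
    j=[arm.inverse_kinematics([x,y,.2],down(np.radians(a))) for x,y in((.45,.085),(.53,.085),(.6,.085))]
    print(a,[None if k is None else np.round(k,2).tolist() for k in j][1], [k is None for k in j])
```

```text
-180 [0.04, 0.14, -0.26, 1.17, 0.0, 0.04] [False, False, False]
-150 [0.04, 0.14, -0.26, 1.17, 0.0, -0.49] [False, False, False]
-120 [0.04, 0.14, -0.26, 1.17, 0.0, -1.01] [False, False, False]
-90 [0.04, 0.14, -0.26, 1.17, 0.0, -1.53] [False, False, False]
-60 [0.04, 0.14, -0.26, 1.17, 0.0, -2.06] [False, False, False]
-30 [0.04, 0.14, -0.26, 1.17, 0.0, -2.58] [False, False, False]
0 [0.04, 0.14, -0.26, 1.17, 0.0, -3.1] [False, False, False]
30 [0.04, 0.14, -0.26, 1.17, 0.0, 2.66] [False, False, False]
60 [0.04, 0.14, -0.26, 1.17, 0.0, 2.13] [False, False, False]
90 [0.04, 0.14, -0.26, 1.17, 0.0, 1.61] [False, False, False]
120 [0.04, 0.14, -0.26, 1.17, 0.0, 1.09] [False, False, False]
150 [0.04, 0.14, -0.26, 1.17, 0.0, 0.56] [False, False, False]
```

Run:
```python
from h import *
import pickle
a=np.radians(-30); u=np.array([np.cos(a),np.sin(a)]); w=np.array([-u[1],u[0]])
c=np.array([.528,.085]); V=[]
for k,s in enumerate((-.06,.06)):
    arm.move_to([*(c-.09*u+s*w),.21],down(a)); arm.pause(.3)
    p,q=arm.read_eef_pos(),arm.read_tcp_rot(); im=arm.snapshot("wrist")[:,:,::-1]
    cv2.imwrite(f"pics/w{k}.png",im); V.append((p,q))
pickle.dump(V,open("v.pkl","wb")); print(V,arm.read_time())
```

```text
[(array([0.4200855 , 0.07810905, 0.2100061 ]), array([ 3.75825140e-06,  9.65945916e-01, -2.58744059e-01,  6.98167840e-08])), (array([0.47971386, 0.1811757 , 0.21013649]), array([ 1.93931898e-05,  9.65762558e-01, -2.59427601e-01,  3.73965362e-05]))] 4.725
```

View pics/w0.png

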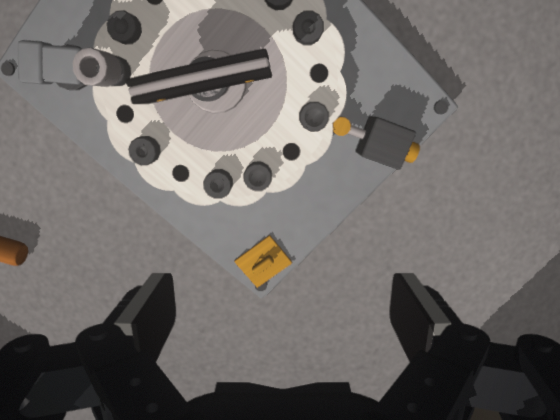

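View pics/w1.png

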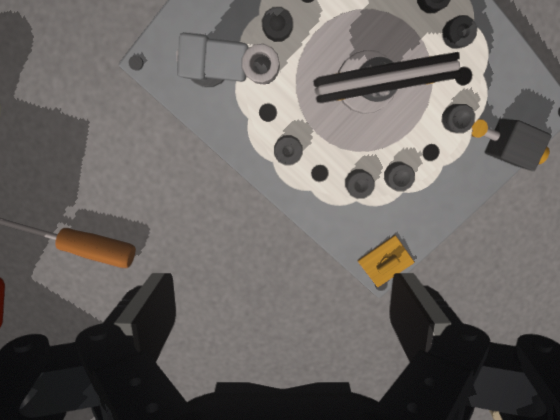

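Both wrist views show the dial too high in the frame (knob centre near (200,78) and (388,78)), which cuts off the proud insert at the top. I'll move about 9 cm forward and take them again.

Run:
```python
from h import *
import pickle
a=np.radians(-30); u=np.array([np.cos(a),np.sin(a)]); w=np.array([-u[1],u[0]])
c=np.array([.528,.085]); V=[]
for k,s in enumerate((.05,-.05)):
    arm.move_to([*(c-.01*u+s*w),.21],down(a)); arm.pause(.3)
    p,q=arm.read_eef_pos(),arm.read_tcp_rot(); im=arm.snapshot("wrist")[:,:,::-1]
    cv2.imwrite(f"pics/x{k}.png",im); V.append((p,q))
    o=[(180,20),(30,20)][k]
    print(o); cv2.imwrite(f"pics/xc{k}.png",cv2.resize(im[o[1]:o[1]+225,o[0]:o[0]+330],None,fx=2.4,fy=2.4,interpolation=cv2.INTER_CUBIC))
pickle.dump(V,open("v.pkl","wb")); print(V,arm.read_time())
```

```text
(180, 20)
(30, 20)
[(array([0.54356079, 0.13382274, 0.21006347]), array([ 6.38119722e-06,  9.66060650e-01, -2.58315315e-01, -1.33946983e-04])), (array([0.49484006, 0.04737845, 0.21003069]), array([-6.73115196e-05,  9.66095714e-01, -2.58184159e-01,  8.88719550e-05]))] 6.325
```

View pics/xc0.png

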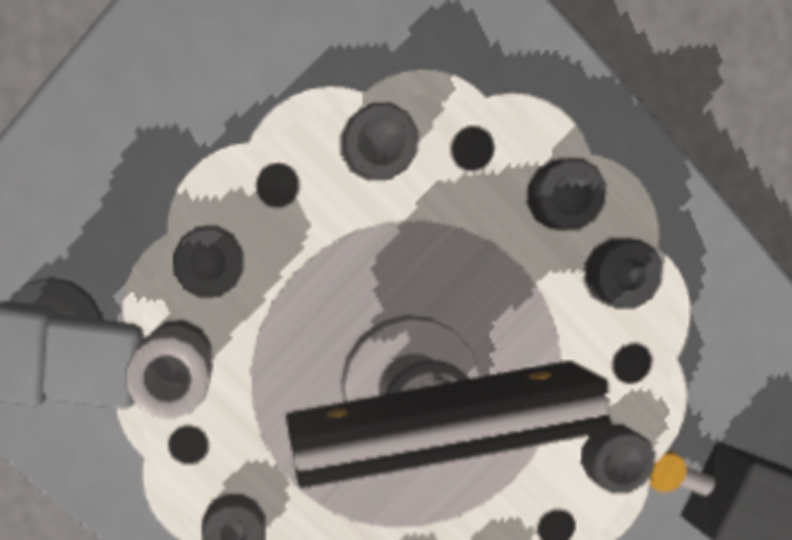

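View pics/xc1.png

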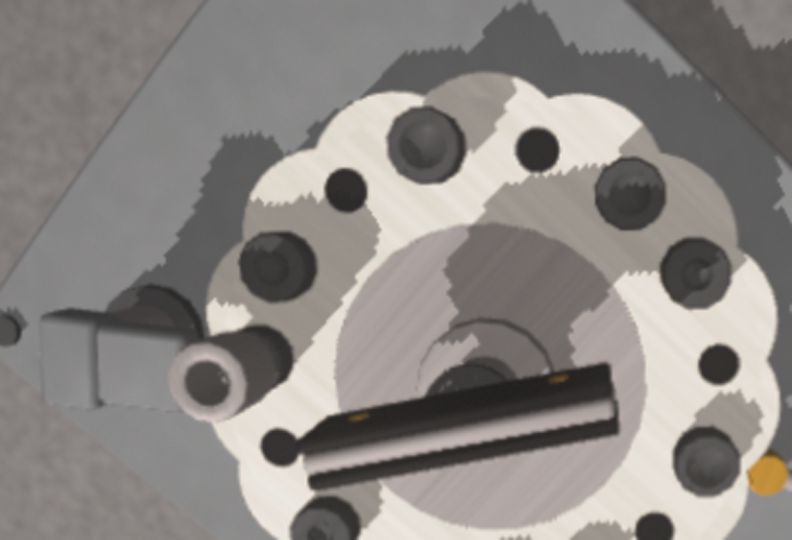

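In both crops the proud insert's top is at (378,140) and (425,144), with empty sockets on either side. The knob's top centreline runs (296,468)–(609,408) in the first and (306,467)–(615,411) in the second. The guide mouth is on the left. I'll triangulate these and fit the dial from the sockets.

Run:
```python
from h import *
import pickle
from scipy.optimize import least_squares
V=pickle.load(open("v.pkl","rb")); cams=[campose("wrist",*v) for v in V]; O=[(180,20),(30,20)]
px=lambda k,p:(np.array(p)+.5)/2.4-.5+O[k]
T=lambda a,b:tri([ray(cams[0],px(0,a)),ray(cams[1],px(1,b))])
ins=T((378,140),(425,144)); L=T((296,468),(306,467)); Rr=T((609,408),(615,411))
print("ins",ins,"\nknobL",L,"\nknobR",Rr)
m=(L[0]+Rr[0])/2; d=Rr[0]-L[0]; print("mid",m,"len",np.linalg.norm(d),"bar yaw",np.degrees(np.arctan2(d[1],d[0])))
A=[(277,185),(472,148),(631,363),(188,444),(556,525)]; B=[(346,190),(538,149),(719,364),(655,527)]
st=[1,-1,-4,4,-6]; sb=[1,-1,-4,-6]  # stations from the proud insert, ccw +
obs=[(0,px(0,p),s) for p,s in zip(A,st)]+[(1,px(1,p),s) for p,s in zip(B,sb)]
def f(x):
    return np.ravel([proj(cams[k],[x[0]+.082*np.cos(x[2]+s*np.radians(24)),x[1]+.082*np.sin(x[2]+s*np.radians(24)),x[3]])[0]-p for k,p,s in obs])
r=least_squares(f,[.528,.085,np.radians(-30),.04]); x=r.x
print("axis",x,np.degrees(x[2]),"rms",np.sqrt(np.mean(r.fun**2)))
print("res",np.round(r.fun.reshape(-1,2),1).tolist())
print("ins from axis r,bearing",np.hypot(*(ins[0][:2]-x[:2])),np.degrees(np.arctan2(*(ins[0][:2]-x[:2])[::-1])))
for k in (0,1): print("pred ins",(proj(cams[k],[[x[0]+.082*np.cos(x[2]),x[1]+.082*np.sin(x[2]),z] for z in(.06,.065)])-O[k])*2.4)
```

```text
ins (array([0.59973668, 0.0525919 , 0.05716387]), np.float64(3.290920889760488e-05)) 
knobL (array([0.53506888, 0.12181309, 0.11326965]), np.float64(0.0005840207278704092)) 
knobR (array([0.50582174, 0.03751565, 0.11276737]), np.float64(4.550523370633333e-05))
mid [0.52044531 0.07966437 0.11301851] len 0.0892283994248641 bar yaw -109.13430151021414
axis [ 0.52171531  0.07929458 -0.33193882  0.03921305] -19.018693292650376 rms 0.2934309314864268
res [[0.2, -0.1], [-0.2, -0.0], [0.1, -0.5], [0.3, -0.0], [-0.2, 0.3], [0.3, -0.1], [-0.3, 0.1], [-0.2, -0.4], [-0.1, 0.8]]
ins from axis r,bearing 0.08246433903751536 -18.89342142734225
pred ins [[379.38472951 140.26581509]
 [381.73382638 139.30313965]]
pred ins [[423.41878775 144.06627327]
 [420.22749288 143.17626447]]
```

Fit is good: axis (0.5215, 0.0795), proud insert at bearing −19.0°, top about z 0.058–0.06, knob top about 0.113. Next: press with closed fingers, stepping down on force.

Run:
```python
from h import *
ax=np.array([.5213,.0795]); b=np.radians(-19); p=ax+.082*np.array([np.cos(b),np.sin(b)]); q=down(b+np.pi/2)
arm.gripper_to(0,40)
arm.move_to([*p,.18],q); arm.movel([*p,.075],max_speed=.1); arm.pause(.3)
f0=arm.read_wrist_force(); print(f0,arm.read_eef_pos(),arm.read_grip_width())
z=.070
while z>.042:
    arm.movel([*p,z],max_speed=.03); arm.pause(.1)
    f=arm.read_wrist_force()-f0; e=arm.read_eef_pos(); print(round(z,4),np.round(e,4),np.round(f,1))
    if f[2]>13: break
    z-=.001
print(arm.read_time())
```

```text
[ 0.1795692   0.33751065 -0.17929313] [0.59916277 0.05282179 0.07547091] -0.00013300805767456827
0.07 [0.5987 0.0528 0.0698] [-0.2 -0.3  0.5]
0.069 [0.5989 0.0528 0.069 ] [-0.6  0.   0.1]
0.068 [0.5988 0.0528 0.068 ] [ 0.3 -0.6 -0.5]
0.067 [0.5988 0.0528 0.067 ] [-0.2 -0.2  0. ]
0.066 [0.5988 0.0528 0.066 ] [-0.4 -0.2  0.6]
0.065 [0.5988 0.0528 0.0649] [-0.7 -1.   0.6]
0.064 [0.5988 0.0528 0.064 ] [ 0.6 -0.1  0.5]
0.063 [0.5988 0.0528 0.063 ] [0.2 0.1 0.1]
0.062 [0.5988 0.0528 0.0623] [-2.3 -0.2  5.1]
0.061 [0.5988 0.0528 0.0611] [-1.7 -0.7  4.9]
0.06 [0.5988 0.0528 0.06  ] [-2.8 -0.6  4.9]
0.059 [0.5988 0.0528 0.0589] [-1.2 -0.5  3.6]
0.058 [0.5988 0.0528 0.0579] [-1.   1.3  3.5]
0.057 [0.5988 0.0528 0.0569] [-2.1 -1.1  3.3]
0.056 [0.5988 0.0528 0.056 ] [-0.8 -0.1  3.3]
0.055 [0.5988 0.0528 0.055 ] [-1.2  0.3  4.4]
0.054 [0.5988 0.0528 0.054 ] [-3.6 -0.5  4.8]
0.053 [0.5989 0.0528 0.054 ] [-3.5  0.9 10.2]
0.052 [0.5989 0.0528 0.0539] [-5.8  0.1 14.6]
19.0667
```

The insert slid under about 5 N and stopped hard at z = 0.054, its home height. Next I retreat, grip the knob and check.

Run:
```python
from h import *
ax=np.array([.5213,.0795]); b=np.radians(-19); p=ax+.082*np.array([np.cos(b),np.sin(b)]); q=down(b+np.pi/2)
arm.pause(.3); arm.movel([*p,.16],max_speed=.12)
arm.gripper_to(.05); arm.move_to([*ax,.16],q); arm.movel([*ax,.090],max_speed=.08)
arm.pause(.2); print(arm.read_wrist_force(),arm.read_eef_pos())
arm.gripper_to(0,80); arm.pause(.2)
print(arm.read_grip_width(),arm.read_grip_force(),np.round(arm.read_wrist_force(),1),np.round(arm.read_moment(),2),arm.read_time())
im=arm.snapshot("wrist")[:,:,::-1]; s=arm.snapshot("side")[195:305,215:385,::-1]
im=cv2.resize(im,(400,300)); s=cv2.resize(s,(400,259),interpolation=cv2.INTER_CUBIC)
cv2.imwrite("pics/g.png",np.vstack([im,s]))
```

```text
[-0.42197867  0.05641486 -0.51687425] [0.52186526 0.07953864 0.09066751]
0.014760131054914926 78.50390911102295 [ 3.8 -2.5  1.6] [-0.44 -0.64 -0.11] 23.2083
```

View pics/g.png

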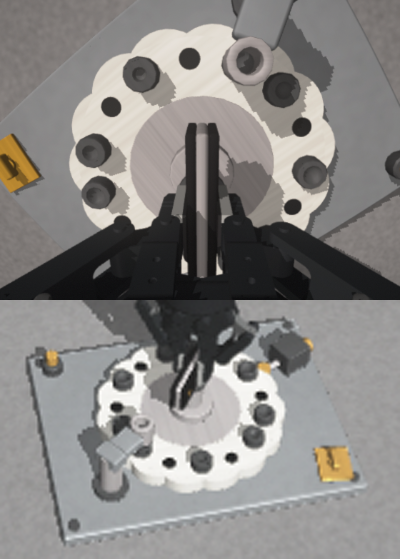

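The knob is gripped at its middle (bar top near (203,200) in the upper view) with 78 N, the dial is still in its first stop, and the insert at (311,172) looks level with its neighbours. Now I turn it 72° anticlockwise in small steps.

Run:
```python
from h import *
ax=arm.read_eef_pos()
p=np.array([.5213,.0795,.090])
for k in range(1,13):
    t0=arm.read_time()
    arm.movel(p,down(np.radians(71+6*k)),max_speed=.15); arm.pause(.15)
    M=rot(arm.read_tcp_rot()); print(6*k,round(np.degrees(np.arctan2(M[1,0],M[0,0]))-71,1),np.round(arm.read_wrist_force(),1),round(arm.read_moment()[2],2),round(arm.read_grip_force(),0),round(arm.read_time()-t0,2))
    if np.linalg.norm(arm.read_wrist_force())>60: break
arm.pause(.3)
print(arm.read_time(),arm.read_grip_width(),arm.read_eef_pos())
P,Q=arm.read_eef_pos(),arm.read_tcp_rot()
im=arm.snapshot("wrist")[:,:,::-1]; s=arm.snapshot("side")[195:305,215:385,::-1]
cam=campose("wrist",P,Q)
for n in range(-2,3):
    t=np.radians(53+24*n); print(n,proj(cam,[.5213+.082*np.cos(t),.0795+.082*np.sin(t),.054])[0]*400/560)
s=cv2.resize(s,(400,259),interpolation=cv2.INTER_CUBIC)
cv2.imwrite("pics/t.png",np.vstack([cv2.resize(im,(400,300)),s]))
```

```text
6 5.9 [ 3.8 -2.8  1.9] -0.36 79.0 0.41
12 11.9 [ 4.2 -1.8  1.8] -0.27 79.0 0.41
18 18.0 [ 4.8 -2.4  2.4] -0.02 79.0 0.41
24 24.0 [ 5.2 -2.8  0.9] -0.05 79.0 0.41
30 29.9 [ 4.3 -2.9  1.3] -0.4 79.0 0.41
36 35.9 [ 5.8 -2.9  1.2] -0.2 79.0 0.41
42 42.0 [ 5.8 -2.8  0.7] 0.0 78.0 0.41
48 48.0 [ 5.1 -3.3  1.2] 0.05 78.0 0.41
54 53.9 [ 5.7 -2.9  1.5] -0.37 79.0 0.41
60 59.9 [ 5.3 -2.   0.5] -0.33 78.0 0.41
66 66.0 [ 5.9 -2.2  0.9] -0.12 78.0 0.41
72 72.0 [ 6.5 -3.   0.4] -0.05 78.0 0.41
28.5083 0.014752276873438145 [0.52323675 0.07929497 0.09062089]
-2 [269.58739218 245.1172838 ]
-1 [298.16805001 214.62910568]
0 [312.66772383 174.44114961]
1 [308.5070608  129.97517289]
2 [283.51812683  89.36856517]
```

View pics/t.png

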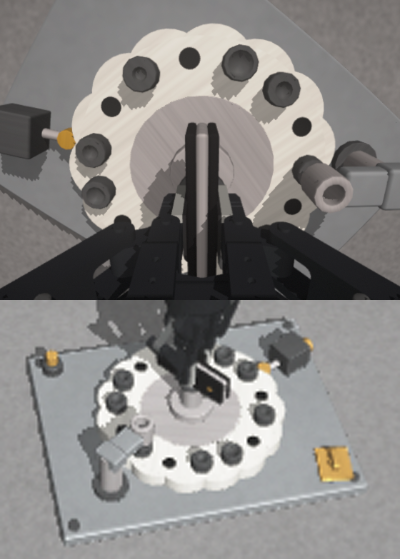

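The last view shows the dial turned with the knob still aligned in the fingers. The guide sleeve, near (315,183), now covers the insert's predicted place (313,174), with empty sockets on both sides. The torque rose and fell through three detents and is back near zero, so I'm handing in.

```bash
python3 -c "
from rig import arm
print(arm.close_job())"
```

```text
the job is handed in; nothing more can be done
None
```

I pressed the insert home and turned the dial three clicks anticlockwise to bring it under the guide, then handed the job in at about 28.5 s with the knob still gripped at about 78 N; the judge's verdict was not shown.

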